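Pack the domino box and hold the lid ready over the tray

TASK

Set the small domino box gently down into the tray's green-floored pocket so that it lies flat and fully home, and let go of it. Then take the tray's lid by its dark handle, carry it over the top of the rack, and finish still holding it level and square about a centimetre above the tray's rim, lined up with it and not touching, so that the contents can be checked before it is closed; the lid must never touch the tray. Leave the rack and its boxes, the canister, the dice cup and the cribbage board where they are.

Things in the scene. Friction and masses are not known exactly. Their poses are not given: they have to be found in the camera images.
- domino_box: small slim pale-oak domino box, closed and solid, 90 x 40 x 30 mm (x, y, z), about 0.12 kg, lying flat and loose on the shelf in front of the rack (on the robot's side). Origin at the centre of its underside, x along its length, z up. It fits the pocket either way round.
- tray: fixed oak games-set tray, 150 x 100 x 24 mm (x, y, z), standing on the shelf left or right of the rack. Origin at the centre of its underside, x along its length, z up. In the middle of its flat top is one pocket, 94 x 44 mm (long along x) and 10 mm deep, with a green floor; a seated domino box stands 20 mm proud of the rim.
- tray_pocket (a point): centre of the pocket's green floor, 14 mm above the tray's underside; axes as the tray
- tray_rim (a point): centre of the tray's flat top (rim) plane, 24 mm above the tray's underside; axes as the tray
- lid: loose oak lift-off lid, about 0.16 kg, right way up on the shelf across the rack from the tray: hollow cap 150 x 100 x 30 mm, walls 6 mm, open below, 24 mm deep inside. On its top centre a dark walnut bar handle 50 mm long (x), 18 mm thick (y), 34 mm high. Origin: centre of its lower edge plane, x along length, z up. Shut, it stands on the tray rim, outlines flush, either way round.
- lid_handle (a point): centre of the top face of the lid's handle, 64 mm above the lid's lower edge
- rack: fixed dark wooden rack, 170 x 112 mm (x, y) and 55 mm high, between tray and lid; the two boxes in it reach 90 mm above the shelf. Origin at the centre of its underside, z up.
- rack_box_a: slim oak domino box 150 x 40 x 78 mm (x, y, z) standing on edge loose in the rack's slot at -y of the rack. Origin at the centre of its underside, 12 mm above the shelf.
- rack_box_b: as rack_box_a, in the slot at +y of the rack.
- canister: dented round tin canister with a screw lid, 92 mm across, 114 mm high, loose on the shelf to the left. Origin at the centre of its underside.
- dice_cup: red plastic dice shaker cup, 76 mm across, 95 mm high, loose on the shelf to the left. Origin at the centre of its underside.
- crib_board: walnut cribbage board, 70 x 250 x 25 mm (x, y, z), loose, lying flat to the right, along the shelf edge. Origin at the centre of its underside.
Not all that is in view belongs to the job. Leave any purple or red look-alike of the lid alone.

How it is judged:
On the way, in this order (a step that is already met when the one before it is completed fails the run):
1. the small domino box lies flat and fully home in the pocket, let go (z of domino_box in the frame of tray_pocket below 0.002 m and x of domino_box in the frame of tray_pocket between -0.005 and 0.005 m and y of domino_box in the frame of tray_pocket between -0.005 and 0.005 m and angle between domino_box's own z axis and vertical below 0.04 rad and angle between the x axis of domino_box and the x axis of tray, either way round below 0.08 rad and contact force between domino_box and the fingers below 0.1 N), for 0.2 s.
2. the held lid passes over the rack, its lower edge above the tops of the boxes in it (y of lid in the frame of rack between -0.05 and 0.05 m and x of lid in the frame of rack between -0.16 and 0.16 m and z of lid in the frame of rack above 0.092 m and contact force between lid and the fingers above 0.5 N), for 0.02 s.
At the end, for the whole second after the job is handed in: Lid held still, lower edge 3-20 mm above the tray rim, within 6 mm and 0.08 rad of it, level to 0.07, touching neither tray nor box; domino box let go, home in the pocket (2 mm high, 5 mm, 0.08 rad, level to 0.04); canister, cup, board and rack boxes within 2 cm of their starts (all of step 1 and z of lid in the frame of tray_rim between 0.003 and 0.02 m and x of lid in the frame of tray_rim between -0.006 and 0.006 m and y of lid in the frame of tray_rim between -0.006 and 0.006 m and angle between the x axis of lid and the x axis of tray, either way round below 0.08 rad and angle between lid's own z axis and vertical below 0.07 rad and contact force between lid and tray below 0.05 N and contact force between lid and domino_box below 0.05 N and contact force between lid and the fingers above 1 N and linear speed of lid below 0.02 m/s and angular speed of lid below 0.15 rad/s and distance of each of canister, dice_cup, crib_board, rack_box_a, rack_box_b from where it was at the start of the episode below 0.02 m); the arm keeps its last pose, push and grip.
It fails at once if the canister, dice cup or cribbage board is moved more than 2 cm or tipped (distance of any of canister, dice_cup, crib_board from where it was at the start of the episode above 0.02 m or angle between any of canister, dice_cup, crib_board's own z axis and vertical above 0.3 rad).
It fails at once if a domino box in the rack is moved more than 2 cm or tipped (distance of any of rack_box_a, rack_box_b from where it was at the start of the episode above 0.02 m or angle between any of rack_box_a, rack_box_b's own z axis and vertical above 0.3 rad).
It fails at once if the lid touches the tray or knocks the rack (contact force between lid and tray above 0.5 N or contact force between lid and rack above 2 N).
It fails at once if the small domino box is dropped or thrown into the tray (faster than 0.4 m/s over its pocket) (horizontal distance between domino_box and tray_pocket below 0.03 m and z of domino_box in the frame of tray_pocket below 0.03 m and linear speed of domino_box above 0.4 m/s).
It also fails if it takes over 64 s, if anything falls off the work surface, if the arm or the gripper's body presses on something with over 40 N, if the wrist force passes 120 N, or if a joint passes its speed limit or range.

ROBOT

A 7-joint arm with a two-finger parallel gripper is mounted at the origin on the work surface. World frame = base frame: x ahead of the robot, y to its left, z up, the work surface at z = 0. Lengths are in m, angles in rad, forces in N, time in s.
With the tool pointing down it reaches from about 0.425 to 0.925 m from the base axis. Payload 6.8 kg.
Tool frame: the origin (TCP) lies between the finger pads; the fingertips stand 17 mm ahead of it and the grasp point (between the pads) lies 2 mm behind it; z points along the fingers, x is the direction in which the jaws open and shut, and the axes are right-handed (so a half turn about z gives the same grasp; the last joint's range is limited). The gripper opens to 85 mm and grips with 20 to 120 N. Pads are 22 mm wide; open, the fingers measure 114 mm over their backs; the gripper's body (76 mm by 85 mm) begins 54 mm behind the grasp point. The pads swing forward as they close: fully open they stand 13 mm farther back than shut.
Start: joints at [-1.283, 0.477, 0.022, 1.555, -0.011, 1.109, -0.083], TCP at [0.26, 0.623, 0.248] pointing down, gripper open.
Joint ranges: [-2.96, 2.96], [-0.34, 2.1], [-1.41, 1.46], [0.24, 2.44], [-1.37, 4.51], [0.17, 1.92], [-2.96, 2.96]. Speed limits (rad/s): [2.39, 2.39, 3.14, 3.14, 3.14, 3.14, 3.14].

INTERFACE

Orientations are given as a unit quaternion [w, x, y, z].
In Python, from station import readout, read_camera, get_calibration, bot, models gives the robot as it stands.
- The arm moves only by the tool carry_out, never from a script. Its argument "deltas" is a list of rows, each a list of 2 entries, a list of its own where there are three numbers: the shift along the tool's x, y, z in cm, then the turn about the tool's z in degrees. A call has 1 to 10 rows; each row is the pose to reach, as a shift and turn from the pose measured when the call began, along the tool's axes at that moment; what a row does not reach only later rows make up. A row lasts 1/8 s, in which the tool goes at most 62.5 mm and 10.7 degrees, less where a joint would pass 70% of its speed; a pose out of reach is approached as far as the arm can. A call with a gripper value outside its range is refused whole. "hand" is the opening, from 0 (shut) to 1 (fully open), set as the call begins (left out, the last holds). The fingers move at their own pace and stop on an object; "newtons" is the grip in N (left out, the last holds). Time passes only in rows, so rows that repeat a pose let the fingers close. It gives the time, the measured TCP pose, the force and the opening at its end, in the units of the state.
- readout.get_obs(): the state, without advancing time (a new reading comes with each control period).
- read_camera(name): name is "scene" or "top" or "wrist"; returns the picture (400x640x3 uint8, red, green, blue); there is no depth.
- get_calibration(name): a dict with "fov_y" (degrees; the focal length in pixels is half the picture's height over the tangent of half this angle, whatever the lens; pixels are square), "cx", "cy" (the principal point, pixels), "world_from_camera" (4x4, takes a point from camera to world coordinates). Camera axes: x right, y down, z forward; pixel columns grow to the right and rows downward; lengths in m; the calibration is good to about 2 mm. A picture is of the moment at which its call begins: read the wrist's pose just before it. get_calibration takes no time and is no camera call; for the wrist camera it gives the pose at the moment of the call.
- bot.hand_in(): hands the job in, once; it reports no verdict.
Trained networks look in the newest picture that a camera, given by its name, has taken for a name from the list of things; names that differ only in an ending like _2 or _b are one class to them, and where a whole thing is asked for, a point or a joint stands for the part that bears it (a point fixed in the world has none). Each returns a list of dicts, best first, with "score" (0 to 1); they miss things now and then, are a little off and sometimes report something else, mostly with a low value. They report only what shows in the picture. A call takes as long as a camera call. They do not tell look-alikes from the thing itself.
- models.spot_in(query, camera): "centre" ([row, column] in pixels, amid what is visible of it).
The state is a dict: "t": time; "q": joint angles; "joint_vel": joint speeds; "joint_torque": joint torques, N m; "eef_pos": TCP position; "tool_rot": TCP orientation; "contact_force": force on the tool from outside, world axes, zero at the start; "torque": the same for the moment, N m; "gripper_width": opening from 0.0 (shut) to 1.0 (fully open).
Only numpy, scipy, OpenCV 4.12 (cv2) and the standard library are available. Lean on these libraries where they do the work, as an engineer would, in place of code of your own. Each camera call takes 0.05 s, during which the arm holds its last target. There are 200 camera calls.

## Working session

There is one attempt and no reset: what is moved stays moved. The work goes in short steps, Python scripts to look and compute and a tool call to move; the robot and the scene stay as the last step left them, time stands still between calls to the robot, and variables do not carry over. Pictures are saved under pics/ and viewed, about 8 in all and at most 12, crops included, and the job is handed in when it is done.

Besides the shell and the picture viewer there is one more tool, called by a JSON object that holds its "op" and its "data", one argument or row to a line. carry_out: Moves the arm, as the interface text tells. Its arguments: {"type":"object","properties":{"deltas":{"type":"array"},"hand":{"type":"number"},"newtons":{"type":"number"}},"required":["deltas"]}

```bash
mkdir -p pics
python3 - <<'E'
from station import readout, read_camera, get_calibration, models
import cv2, numpy as np
o=readout.get_obs(); print(o['t'],o['eef_pos'],o['tool_rot'],o['gripper_width'])
for n in ['top','scene']:
    im=read_camera(n); cv2.imwrite(f'pics/{n}1.png',im[:,:,::-1])
    c=get_calibration(n); print(n,c['fov_y'],c['cx'],c['cy'],np.round(c['world_from_camera'],4).tolist())
for q in ['domino_box','tray','lid','rack','canister','dice_cup','crib_board','lid_handle','tray_pocket']:
    print(q,[(round(d['score'],2),np.round(d['centre']).tolist()) for d in models.spot_in(q,'top')][:4])
E
```

```text
0.0 [0.26004605 0.62229652 0.24733426] [ 5.45897706e-04  8.32326769e-01  5.54284538e-01 -7.08874498e-04] 1.001151720795994
top 47.65074746860852 313.4150653318607 205.9066748769509 [[0.0191, -0.9738, 0.2266, 0.2571], [-0.9998, -0.0201, -0.0021, -0.0024], [0.0066, -0.2265, -0.974, 1.4058], [0.0, 0.0, 0.0, 1.0]]
scene 48.72100506868184 313.77664512581214 194.7621367097848 [[-0.8684, 0.3689, -0.3313, 0.9607], [0.4958, 0.6448, -0.5817, 0.687], [-0.001, -0.6695, -0.7428, 0.9496], [0.0, 0.0, 0.0, 1.0]]
domino_box [(0.91, [233.0, 305.0])]
tray [(0.9, [224.0, 384.0])]
lid [(0.91, [145.0, 218.0]), (0.87, [206.0, 228.0]), (0.76, [279.0, 229.0])]
rack [(0.57, [182.0, 308.0])]
canister [(0.74, [182.0, 160.0])]
dice_cup [(0.85, [234.0, 158.0]), (0.17, [185.0, 160.0])]
crib_board [(0.87, [217.0, 457.0])]
lid_handle [(0.67, [277.0, 226.0]), (0.6, [202.0, 235.0]), (0.56, [140.0, 218.0])]
tray_pocket []
```

View pics/top1.png

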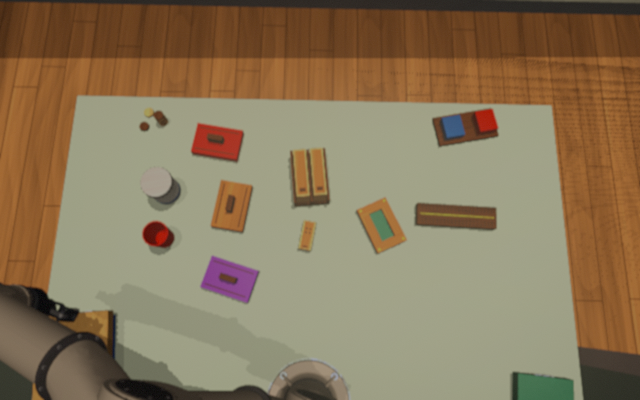

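View pics/scene1.png

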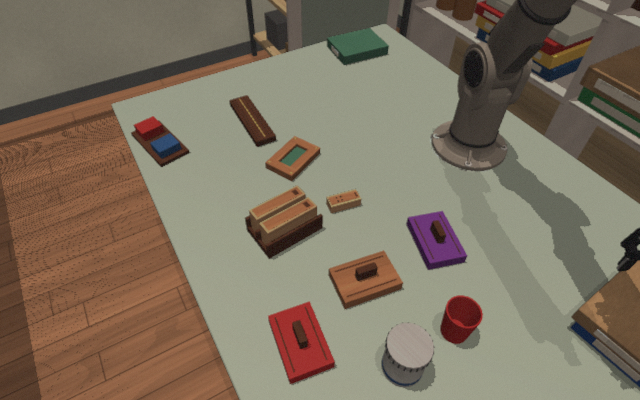

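The top view shows these candidates. Lid: oak (row 206, col 232), red (142,218) and purple (279,230), so I choose oak. Domino box: small loose box (236,307) against the two upright rack boxes (175,310), so I choose the small one. The tray is at (224,381), right of the rack, and the cribbage board is at (216,456). The scene view agrees with this.

```bash
cat > h.py <<'E'
from station import readout, read_camera, get_calibration, models
import cv2, numpy as np
from scipy.spatial.transform import Rotation as R
def rays(c,px):   # px: Nx2 (col,row)
    px=np.atleast_2d(px).astype(float); f=200/np.tan(np.radians(c['fov_y'])/2)
    d=np.c_[(px[:,0]-c['cx'])/f,(px[:,1]-c['cy'])/f,np.ones(len(px))]
    T=np.array(c['world_from_camera']); return T[:3,3],d@T[:3,:3].T
def toplane(c,px,z):
    o,d=rays(c,px); return (o+d*((z-o[2])/d[:,2])[:,None])[:,:2]
def project(c,P):
    T=np.array(c['world_from_camera']); p=(np.atleast_2d(P)-T[:3,3])@T[:3,:3]
    f=200/np.tan(np.radians(c['fov_y'])/2)
    return np.c_[p[:,0]/p[:,2]*f+c['cx'],p[:,1]/p[:,2]*f+c['cy']]
def rect(xy):
    (cx,cy),(w,h),a=cv2.minAreaRect((xy*1000).astype(np.float32))
    if w<h: w,h,a=h,w,a+90
    return np.round([cx,cy,w,h],1),round((a+90)%180-90,1)
def blob(mask,near):  # connected component closest to (row,col)
    n,l,s,ce=cv2.connectedComponentsWithStats(mask.astype(np.uint8))
    ids=[i for i in range(1,n) if s[i,4]>30]
    i=min(ids,key=lambda i:np.hypot(ce[i][1]-near[0],ce[i][0]-near[1]))
    r=np.argwhere(l==i)[:,::-1]; cs,_=cv2.findContours((l==i).astype(np.uint8),0,1)
    return max(cs,key=len)[:,0],s[i]
def tool():
    o=readout.get_obs(); q=o['tool_rot']; return o,R.from_quat([q[1],q[2],q[3],q[0]]).as_matrix()
def go(xyz,yaw):  # shift cm + turn deg (tool x axis to yaw, mod 180)
    o,M=tool(); s=M.T@(np.array(xyz)-o['eef_pos'])*100
    y0=np.degrees(np.arctan2(M[1,0],M[0,0])); t=-((yaw-y0+90)%180-90)
    print('t',round(o['t'],2),'yaw',round(y0,1),'shift cm',np.round(s,2),'turn',round(t,1),'(alt',round(t-180*np.sign(t),1),') q7',round(o['q'][6],2))
E
python3 - <<'E'
from h import *
im=cv2.imread('pics/top1.png'); c=get_calibration('top'); hsv=cv2.cvtColor(im,cv2.COLOR_BGR2HSV)
for p in [(240,300),(206,222),(240,390),(225,382),(170,301),(300,300)]: print(p,hsv[p])
oak=(hsv[...,0]<22)&(hsv[...,1]>85)&(hsv[...,2]>90)
for n,p,z in [('dom',(236,307),.03),('lid',(206,232),.03),('tray',(224,381),.024),('rackA',(174,300),.09),('rackB',(174,318),.09)]:
    k,s=blob(oak,p); print(n,s,rect(toplane(c,k,z)))
g=(hsv[...,0]>45)&(hsv[...,0]<90)&(hsv[...,1]>90); k,s=blob(g,(225,382)); print('pocket',s,rect(toplane(c,k,.014)))
print('canister',toplane(c,[[157,182]],.114),'cup',toplane(c,[[158,234]],.095), 'board',toplane(c,[[456,217]],.025))
print('rack', toplane(c,[[308,178]],.09))
o,M=tool(); T=np.array(get_calibration('wrist')['world_from_camera']); print('cam in tool',np.round(M.T@(T[:3,3]-o['eef_pos']),3),np.round(M.T@T[:3,:3],2).tolist(),get_calibration('wrist')['fov_y'])
E
```

```text
(240, 300) [ 24 107 159]
(206, 222) [ 16 170 168]
(240, 390) [ 15 168 167]
(225, 382) [ 63  79 126]
(170, 301) [ 15 168 167]
(300, 300) [ 32  41 162]
dom [300 221  15  30 294] (array([484.2,  12.7,  91.1,  32.1]), -9.2)
lid [ 211  180   41   52 1565] (array([573.8, 250.6, 153.8, 103.5]), -8.9)
tray [ 357  198   50   56 1184] (array([ 523.6, -216.5,  152. ,  103.1]), 26.2)
rackA [ 290  148   40   55 1703] (array([659.7,  10. , 168.4, 107.5]), 6.0)
rackB [ 290  148   40   55 1703] (array([659.7,  10. , 168.4, 107.5]), 6.0)
pocket [ 518  374   55   26 1234] (array([  51. , -685.9,  156.8,   69.2]), 85.6)
canister [[0.62066743 0.45877232]] cup [[0.46840656 0.44729849]] board [[ 0.55200145 -0.45063039]]
rack [[0.64955512 0.01284122]]
cam in tool [ 0.    -0.073 -0.126] [[1.0, 0.0, 0.0], [-0.0, 0.96, 0.29], [-0.0, -0.29, 0.96]] 69.8371313326395
```

```bash
python3 -c "
from h import *
go([.47,.013,.2],81)"
```

```text
t 0.55 yaw 67.3 shift cm [-48.18  42.86   4.83] turn -13.7 (alt 166.3 ) q7 -0.08
```

{"op": "carry_out", "data": {
  "deltas": [
    [[-9,8,1],-3],
    [[-19,17,2],-7],
    [[-29,26,3],-10],
    [[-38,34,4],-13.5],
    [[-48,43,4.8],-13.5],
    [[-48,43,4.8],-13.5],
    [[-48,43,4.8],-13.5],
    [[-48,43,4.8],-13.5],
    [[-48,43,4.8],-13.5],
    [[-48,43,4.8],-13.5]
  ]
}}

```text
t: 1.8
eef_pos: [0.4656, 0.0324, 0.2022]
tool_rot: [0.0, 0.761, 0.648, 0.001]
contact_force: [1.6, 0.6, 0.4]
gripper_width: 0.998
```

Run:
```python
from h import *
go([.47,.013,.2],81)
o,M=tool();print(o['eef_pos'],M[:,2],o['q'])
c=get_calibration('wrist'); im=read_camera('wrist')[:,:,::-1]; cv2.imwrite('pics/w1.png',im)
print(models.spot_in('domino_box','wrist')[:3]); print('exp',project(c,[[.484,.013,.03]]))
```

```text
t 1.8 yaw 80.8 shift cm [-1.84  0.74  0.22] turn -0.2 (alt 179.8 ) q7 1.28
[0.46562766 0.03235997 0.20221307] [ 1.42008956e-03  5.63313518e-04 -9.99998833e-01] [-0.45420461  0.18905324  0.28414314  2.1021342  -0.07012886  0.85753626
  1.28198531]
[{'centre': [200.6, 302.5], 'score': 0.57}]
exp [[303.86479454 203.07377056]]
```

View pics/w1.png

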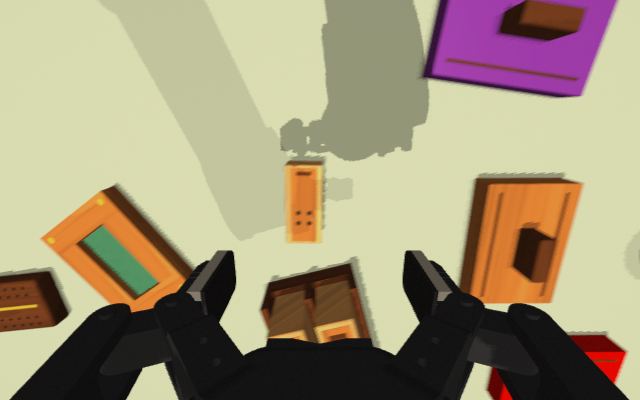

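The wrist view shows the domino box at (203,304), the tray's green pocket at (262,120), the oak lid at (240,525), and the rack at lower centre.

Run:
```python
from h import *
c=get_calibration('wrist'); im=cv2.imread('pics/w1.png'); hsv=cv2.cvtColor(im,cv2.COLOR_BGR2HSV)
oak=cv2.morphologyEx(((hsv[...,0]<24)&(hsv[...,1]>90)&(hsv[...,2]>170)).astype(np.uint8),cv2.MORPH_CLOSE,np.ones((7,7)))
k,s=blob(oak,(203,304)); print('dom',s,rect(toplane(c,k,.03)))
k,s=blob(oak,(250,525)); print('lid',s,rect(toplane(c,k,.03)))
k,s=blob(oak,(250,110)); print('tray',s,rect(toplane(c,k,.024)))
g=(hsv[...,0]>45)&(hsv[...,0]<90)&(hsv[...,1]>90); k,s=blob(g,(262,120)); print('pocket',s,rect(toplane(c,k,.014)))
go([.483,.012,.08],81)
```

```text
dom [ 284  165   40   78 2883] (array([486.5,   6.5,  88.7,  41.4]), -10.5)
lid [ 471  183  113  121 8455] (array([578.7, 243.4, 150. ,  99.7]), -9.2)
tray [  40  190  145  122 6171] (array([ 519.2, -226.9,  142.4,  102.2]), 24.9)
pocket [  84  227   73   68 1729] (array([ 525.3, -230.5,   93.4,   32.9]), 25.6)
t 1.9 yaw 80.2 shift cm [-1.19  1.89 12.21] turn -0.8 (alt 179.2 ) q7 1.28
```

{"op": "carry_out", "data": {
  "deltas": [
    [[-1.2,1.9,5],-1],
    [[-1.2,1.9,5],-1],
    [[-1.2,1.9,5],-1],
    [[-1.2,1.9,5],-1],
    [[-1.2,1.9,5],-1],
    [[-1.2,1.9,5],-1]
  ]
}}

```text
t: 2.65
eef_pos: [0.4832, 0.0125, 0.1527]
tool_rot: [0.001, 0.759, 0.651, 0.0]
contact_force: [-0.1, 0.2, -0.0]
gripper_width: 0.996
```

```bash
cat > look.py <<'E'
import sys
from h import *
def look(name):
    c=get_calibration('wrist'); im=np.ascontiguousarray(read_camera('wrist')[:,:,::-1]); cv2.imwrite(f'pics/{name}.png',im)
    o,M=tool(); print('t',round(o['t'],2),'tcp',o['eef_pos'].round(4),'jv',np.abs(o['joint_vel']).max().round(4),'f',np.round(o['contact_force'],1))
    return c,im,cv2.cvtColor(im,cv2.COLOR_BGR2HSV)
def seg(hsv,kind,near,k=7):
    h,s,v=[hsv[...,i].astype(int) for i in range(3)]
    m=(h<24)&(s>90)&(v>170) if kind=='oak' else (h>45)&(h<95)&(s>80)
    return blob(cv2.morphologyEx(m.astype(np.uint8),cv2.MORPH_CLOSE,np.ones((k,k))),near)
E
python3 - <<'E'
from look import *
c,im,hsv=look('w2')
p=project(c,[[.484,.012,.03]])[0]; print(p)
k,s=seg(hsv,'oak',p[::-1]); print('dom',s,rect(toplane(c,k,.03)))
go([.484,.012,.032],80.3)
E
```

```text
t 2.7 tcp [0.4831 0.0123 0.1525] jv 0.0065 f [-0.4  0.8 -0.3]
[318.68071381 197.94235434]
dom [ 299  150   46   96 3459] (array([486. ,  13.9,  89.3,  40.1]), -9.9)
t 2.7 yaw 81.2 shift cm [-0.    0.07 12.05] turn 0.9 (alt -179.1 ) q7 1.38
```

View pics/w2.png

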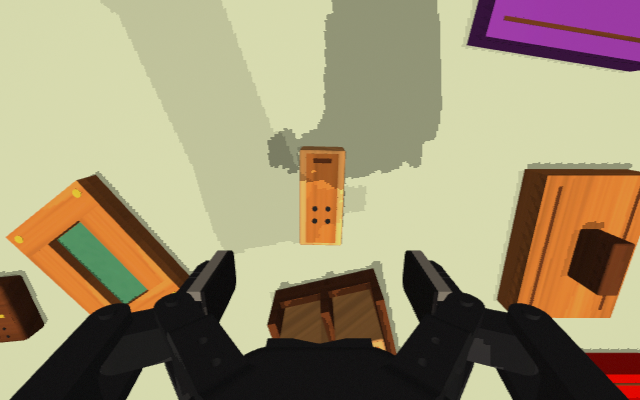

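Domino box is at (197,322), upright on screen between the fingers, with the rack clear beyond. I'm descending.

{"op": "carry_out", "data": {
  "deltas": [
    [[0.2,0.3,4],1],
    [[0.2,0.3,8],1],
    [[0.2,0.3,10],1],
    [[0.2,0.3,11.5],1],
    [[0.2,0.3,12.1],1],
    [[0.2,0.3,12.1],1],
    [[0.2,0.3,12.1],1],
    [[0.2,0.3,12.1],1]
  ]
}}

```text
t: 3.7
eef_pos: [0.4871, 0.0137, 0.0322]
tool_rot: [0.002, 0.765, 0.644, 0.001]
contact_force: [0.4, 0.4, -0.3]
gripper_width: 1.002
```

{"op": "carry_out", "data": {
  "deltas": [
    [[0,0,0],0],
    [[0,0,0],0],
    [[0,0,0],0],
    [[0,0,0],0],
    [[0,0,0],0],
    [[0,0,0],0]
  ],
  "hand": 0,
  "newtons": 30
}}

```text
t: 4.45
eef_pos: [0.4872, 0.0137, 0.0324]
tool_rot: [0.002, 0.765, 0.644, 0.001]
contact_force: [-0.8, -0.1, 5.2]
gripper_width: 0.459
```

Run:
```python
from look import *
c,im,hsv=look('w3')
go([.525,-.225,.2],115.5)
```

```text
t 4.5 tcp [0.4872 0.0137 0.0324] jv 0.0019 f [-1.3 -0.4  6.3]
t 4.5 yaw 80.2 shift cm [-22.9    7.84 -16.71] turn -35.3 (alt 144.7 ) q7 1.45
```

{"op": "carry_out", "data": {
  "deltas": [
    [[0,0,-3],0],
    [[0,0,-7],0],
    [[0,0,-12.5],0],
    [[0,0,-12.5],0],
    [[0,0,-12.5],0]
  ]
}}

```text
t: 5.12
eef_pos: [0.4861, 0.014, 0.1567]
tool_rot: [0.001, 0.765, 0.644, 0.001]
contact_force: [-0.7, 0.5, -2.0]
gripper_width: 0.458
```

Run:
```python
from look import *
c,im,hsv=look('w4')
go([.597,-.191,.16],115.5)
k,s=seg(hsv,'oak',(200,320)); print(s,rect(toplane(c,k,readout.get_obs()['eef_pos'][2]-.0022)))
```

```text
t 5.17 tcp [0.4857 0.0139 0.1561] jv 0.0128 f [-0.2  0.3 -1.2]
t 5.17 yaw 80.3 shift cm [-18.31  14.44  -0.33] turn -35.2 (alt 144.8 ) q7 1.37
[ 276  175   90  163 5395] (array([486.1,  16.8,  90.6,  45.2]), -9.7)
```

View pics/w4.png

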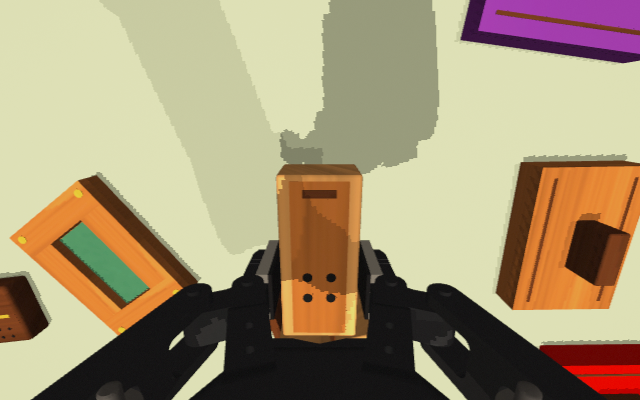

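The box is gripped straight and centred at (255,320). Next I look at the tray from beside it.

{"op": "carry_out", "data": {
  "deltas": [
    [[-4,3,0],-7],
    [[-8,6,0],-14],
    [[-12,9,0],-21],
    [[-15,12,0],-28],
    [[-18.3,14.4,-0.3],-35],
    [[-18.3,14.4,-0.3],-35],
    [[-18.3,14.4,-0.3],-35],
    [[-18.3,14.4,-0.3],-35],
    [[-18.3,14.4,-0.3],-35],
    [[-18.3,14.4,-0.3],-35]
  ]
}}

```text
t: 6.42
eef_pos: [0.5966, -0.1901, 0.1598]
tool_rot: [0.001, 0.535, 0.845, -0.0]
contact_force: [0.1, -0.5, -1.3]
gripper_width: 0.459
```

Run:
```python
from look import *
c,im,hsv=look('w5')
go([.597,-.191,.16],115.5)
p=project(c,[[.524,-.22,.024]])[0]; print(p)
k,s=seg(hsv,'g',p[::-1]); print('pocket',s,rect(toplane(c,k,.014)))
k,s=seg(hsv,'oak',p[::-1]); print('tray',s,rect(toplane(c,k,.024)))
print(project(c,[[.525,-.222,.044]]))
```

```text
t 6.47 tcp [ 0.5966 -0.1903  0.1598] jv 0.004 f [-0.4 -0.6 -1.8]
t 6.47 yaw 115.3 shift cm [-0.08  0.   -0.02] turn -0.2 (alt 179.8 ) q7 2.33
[324.86803683 106.70107938]
pocket [ 303   52   51  109 5218] (array([ 524.2, -216.6,   92.9,   43.4]), 25.7)
tray [  266     9   126   327 19823] (array([ 598.7, -181. ,  315.2,  100.9]), 25.6)
[[322.52412742 106.22788844]]
```

View pics/w5.png

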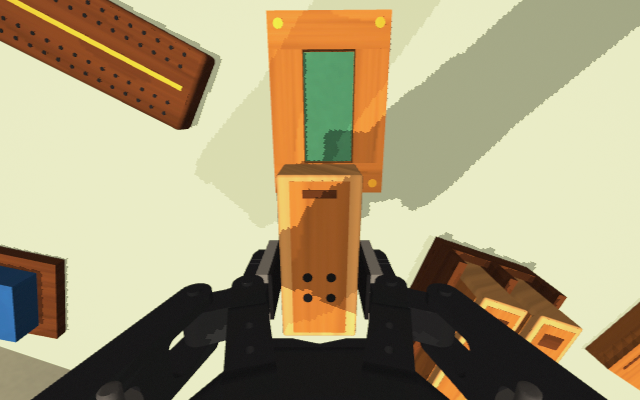

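Run:
```python
from look import *
im=cv2.imread('pics/w5.png'); c=get_calibration('wrist'); o,M=tool()
z=o['eef_pos'][2]-.0024
px=np.array([[277,176],[362,176],[357,335],[283,335]])
q=np.c_[toplane(c,px,z),np.full(4,z)]; print(np.round((q-o['eef_pos'])@M*1000,1), np.round(((q-o['eef_pos'])@M*1000).mean(0),1))
go([.5242,-.2166,.09],115.7)
big=cv2.resize(im[150:350,240:400],None,fx=4,fy=4,interpolation=cv2.INTER_CUBIC)[:600]; big=cv2.resize(im[155:345,255:385],None,fx=3.1,fy=3.1); cv2.imwrite('pics/w5c.png',big)
```

```text
[[-20.  -45.6   2.4]
 [ 18.7 -45.7   2.3]
 [ 19.9  42.7   2.4]
 [-20.5  42.8   2.5]] [-0.5 -1.4  2.4]
t 6.47 yaw 115.3 shift cm [ 0.73 -7.67  6.98] turn -0.4 (alt 179.6 ) q7 2.33
```

View pics/w5c.png

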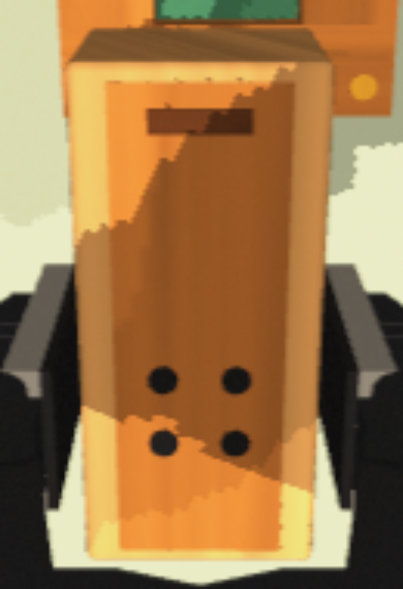

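{"op": "carry_out", "data": {
  "deltas": [
    [[0.3,-3,2],-0.4],
    [[0.8,-7.5,4],-0.4],
    [[0.8,-7.5,7],-0.4],
    [[0.8,-7.5,9],-0.4],
    [[0.8,-7.5,9.4],-0.4],
    [[0.8,-7.5,9.4],-0.4],
    [[0.8,-7.5,9.4],-0.4],
    [[0.8,-7.5,9.4],-0.4]
  ]
}}

```text
t: 7.48
eef_pos: [0.526, -0.2154, 0.0665]
tool_rot: [0.002, 0.532, 0.847, -0.0]
contact_force: [0.3, 0.4, -1.2]
gripper_width: 0.46
```

Run:
```python
from look import *
c,im,hsv=look('w6')
go([.5242,-.2166,.046],115.7)
cv2.imwrite('pics/w6c.png',cv2.resize(im[90:360,200:450],None,fx=2.2,fy=2.2))
```

```text
t 7.53 tcp [ 0.5259 -0.2154  0.0664] jv 0.0036 f [ 0.5  0.6 -1.3]
t 7.53 yaw 115.7 shift cm [-0.03 -0.21  2.04] turn -0.0 (alt 180.0 ) q7 2.44
```

View pics/w6c.png

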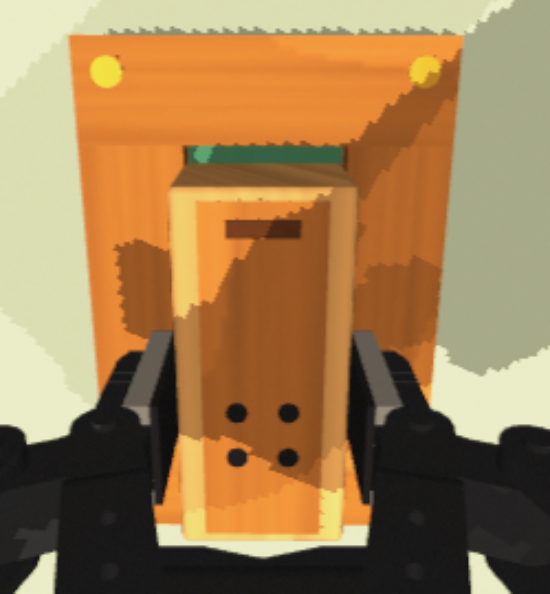

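Run:
```python
from look import *
c=get_calibration('wrist'); o,M=tool(); S=2.2
def T(px,z):
    px=np.array(px)/S+[200,90]; q=np.c_[toplane(c,px,z),np.full(len(px),z)]; return np.round((q-o['eef_pos'])@M*1000,1)
z=o['eef_pos'][2]
print('pocket top edge @.024',T([[185,146],[346,146]],.024))
print('tray top corners',T([[69,36],[463,36]],.024))
print('box top',T([[170,188],[357,188],[342,539],[183,539]],z-.0024))
print('box bottom far edge',T([[185,165],[340,165]],z-.0324))
```

```text
pocket top edge @.024 [[-21.3 -48.8  42.4]
 [ 21.6 -48.8  42.3]]
tray top corners [[-49.8 -76.6  42.4]
 [ 50.1 -76.7  42.1]]
box top [[-19.9 -45.9   2.4]
 [ 18.8 -45.9   2.3]
 [ 19.   42.8   2.4]
 [-20.4  42.9   2.5]]
box bottom far edge [[-20.3 -45.4  32.4]
 [ 18.9 -45.5  32.3]]
```

{"op": "carry_out", "data": {
  "deltas": [
    [[0.06,-0.04,0.4],0],
    [[0.06,-0.04,0.8],0],
    [[0.06,-0.04,1.0],0],
    [[0.06,-0.04,1.2],0],
    [[0.06,-0.04,1.4],0],
    [[0.06,-0.04,1.5],0],
    [[0.06,-0.04,1.5],0]
  ]
}}

```text
t: 8.4
eef_pos: [0.5253, -0.2151, 0.0513]
tool_rot: [0.002, 0.532, 0.847, -0.0]
contact_force: [0.6, -0.3, -1.5]
gripper_width: 0.46
```

{"op": "carry_out", "data": {
  "deltas": [
    [[0,0,0.1],0],
    [[0,0,0.2],0],
    [[0,0,0.3],0],
    [[0,0,0.4],0],
    [[0,0,0.45],0],
    [[0,0,0.45],0]
  ]
}}

```text
t: 9.15
eef_pos: [0.5253, -0.2151, 0.0468]
tool_rot: [0.002, 0.532, 0.847, -0.0]
contact_force: [0.2, 0.5, -1.0]
gripper_width: 0.46
```

{"op": "carry_out", "data": {
  "deltas": [
    [[0,0,0.03],0],
    [[0,0,0.06],0],
    [[0,0,0.06],0],
    [[0,0,0.06],0]
  ]
}}

```text
t: 9.65
eef_pos: [0.5253, -0.2151, 0.0465]
tool_rot: [0.002, 0.532, 0.847, -0.0]
contact_force: [-1.2, 0.7, 5.1]
gripper_width: 0.463
```

{"op": "carry_out", "data": {
  "deltas": [
    [[0,0,0],0],
    [[0,0,0],0],
    [[0,0,0],0],
    [[0,0,0],0],
    [[0,0,0],0]
  ],
  "hand": 1
}}

```text
t: 10.28
eef_pos: [0.5253, -0.2151, 0.0464]
tool_rot: [0.002, 0.532, 0.847, -0.0]
contact_force: [-0.9, 0.5, 0.2]
gripper_width: 1.004
```

{"op": "carry_out", "data": {
  "deltas": [
    [[0,0,-1],0],
    [[0,1,-3],0],
    [[0,4,-7],0],
    [[0,8,-11.3],0],
    [[0,8,-11.3],0],
    [[0,8,-11.3],0],
    [[0,8,-11.3],0]
  ]
}}

```text
t: 11.15
eef_pos: [0.5953, -0.1809, 0.1584]
tool_rot: [0.0, 0.533, 0.846, -0.001]
contact_force: [0.0, 0.4, -0.3]
gripper_width: 1.002
```

Run:
```python
from look import *
c,im,hsv=look('w7')
go([.574,.25,.2],81)
p=project(c,[[.5245,-.2165,.044]])[0]; print(p)
k,s=seg(hsv,'g',p[::-1],1); print(s)
cv2.imwrite('pics/w7c.png',cv2.resize(im[0:220,240:420],None,fx=2.7,fy=2.7))
```

```text
t 11.2 tcp [ 0.5955 -0.1808  0.1584] jv 0.0082 f [-0.   0.1 -0.6]
t 11.2 yaw 115.6 shift cm [39.78 16.67 -4.24] turn 34.6 (alt -145.4 ) q7 2.32
[318.3238165  105.18161738]Traceback (most recent call last):
  File "<stdin>", line 5, in <module>
  File "look.py", line 10, in seg
    return blob(cv2.morphologyEx(m.astype(np.uint8),cv2.MORPH_CLOSE,np.ones((k,k))),near)
  File "h.py", line 21, in blob
    i=min(ids,key=lambda i:np.hypot(ce[i][1]-near[0],ce[i][0]-near[1]))
ValueError: min() iterable argument is empty
```

Run:
```python
from h import *
im=cv2.imread('pics/w7.png')
cv2.imwrite('pics/w7c.png',cv2.resize(im[0:220,240:420],None,fx=2.7,fy=2.7))
```

```text
(no output)
```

View pics/w7c.png

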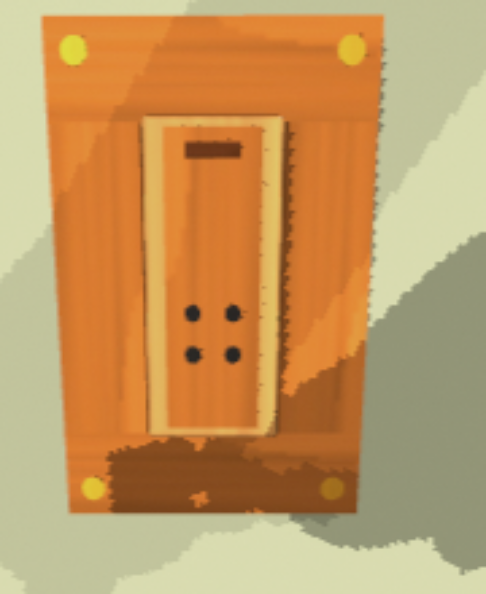

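The box lies in the pocket, parallel to the tray, with no green showing.

Run:
```python
from h import *
c=get_calibration('wrist'); P=lambda a:np.array(a)/2.7+[240,0]
t=toplane(c,P([[42,15],[383,15],[357,513],[70,513]]),.024)
print('tray',rect(t),t.mean(0).round(4))
b=P([[142,116],[286,116],[277,435],[149,435]])
for z in (.044,.054): q=toplane(c,b,z); print('box',z,rect(q),q.mean(0).round(4))
```

```text
tray (array([ 524.5, -216. ,  150.1,   99.8]), 25.7) [ 0.5245 -0.2161]
box 0.044 (array([ 524.5, -215.9,   89.1,   40.1]), 25.5) [ 0.5246 -0.2159]
box 0.054 (array([ 524.8, -215.7,   85.4,   38.4]), 25.5) [ 0.5248 -0.2158]
```

{"op": "carry_out", "data": {
  "deltas": [
    [[0,0,-4.2],0],
    [[5,2,-4.2],5],
    [[10,4,-4.2],9],
    [[15,6,-4.2],14],
    [[20,8,-4.2],18],
    [[25,10,-4.2],22],
    [[30,12.5,-4.2],26],
    [[35,14.6,-4.2],30],
    [[39.8,16.7,-4.2],34.6],
    [[39.8,16.7,-4.2],34.6]
  ]
}}

```text
t: 12.45
eef_pos: [0.5721, 0.2558, 0.1983]
tool_rot: [-0.001, 0.758, 0.652, -0.001]
contact_force: [-0.0, -1.4, 0.2]
gripper_width: 0.999
```

{"op": "carry_out", "data": {
  "deltas": [
    [[0,0,0],0],
    [[0,0,0],0]
  ]
}}

```text
t: 12.7
eef_pos: [0.5721, 0.2542, 0.1978]
tool_rot: [-0.001, 0.759, 0.652, -0.002]
contact_force: [-0.6, 0.3, 0.1]
gripper_width: 0.998
```

Run:
```python
from look import *
go([.575,.25,.2],81)
o,M=tool()
c,im,hsv=look('w8')
cv2.imwrite('pics/w8c.png',im)
p=project(c,[[.575,.25,.03]])[0]; print(p,models.spot_in('lid_handle','wrist')[:2])
k,s=seg(hsv,'oak',p[::-1],25); print('lid',s,rect(toplane(c,k,.03)))
```

```text
t 12.7 yaw 81.3 shift cm [-0.37  0.35 -0.22] turn 0.3 (alt -179.7 ) q7 1.02
t 12.75 tcp [0.5723 0.254  0.198 ] jv 0.0036 f [ 0.7 -0.2  0.2]
[315.65738534 189.07833276] [{'centre': [318.4, 375.5], 'score': 0.93}, {'centre': [6.0, 301.7], 'score': 0.69}]
lid [  267   115   100   139 12521] (array([575.2, 252.1, 150.1, 100.6]), -8.8)
```

View pics/w8c.png

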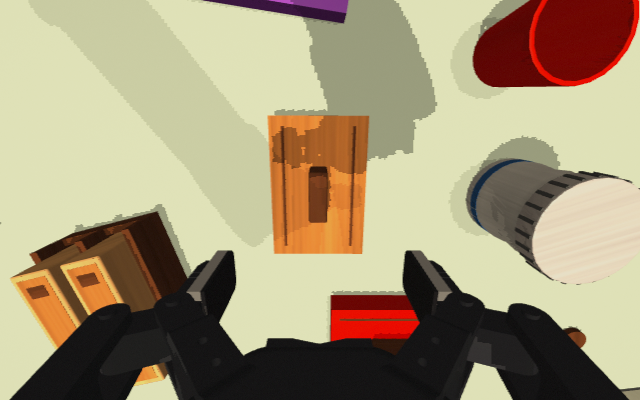

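The oak lid is at (184,317) with its handle at (195,318), square in the jaws. The red lid (320,375) and the canister are clear of the fingers. I'm descending onto the handle.

{"op": "carry_out", "data": {
  "deltas": [
    [[-0.1,0.3,4],0],
    [[-0.1,0.3,9],0],
    [[-0.1,0.3,12],0],
    [[-0.1,0.3,13.5],0],
    [[-0.1,0.3,14.5],0],
    [[-0.1,0.3,14.5],0],
    [[-0.1,0.3,14.5],0],
    [[-0.1,0.3,14.5],0]
  ]
}}

```text
t: 13.8
eef_pos: [0.5754, 0.2528, 0.0542]
tool_rot: [-0.0, 0.759, 0.651, -0.001]
contact_force: [-0.2, -0.1, 0.2]
gripper_width: 1.002
```

{"op": "carry_out", "data": {
  "deltas": [
    [[0,0,0],0],
    [[0,0,0],0],
    [[0,0,0],0],
    [[0,0,0],0],
    [[0,0,0],0],
    [[0,0,0],0],
    [[0,0,0],0]
  ],
  "hand": 0,
  "newtons": 50
}}

```text
t: 14.68
eef_pos: [0.5756, 0.2529, 0.0543]
tool_rot: [-0.0, 0.759, 0.651, -0.0]
contact_force: [0.3, 0.6, 2.3]
gripper_width: 0.202
```

{"op": "carry_out", "data": {
  "deltas": [
    [[0,0,-1],0],
    [[0,0,-3],0],
    [[0,0,-6],0],
    [[0,0,-10],0],
    [[0,0,-13.5],0],
    [[0,0,-13.5],0],
    [[0,0,-13.5],0]
  ]
}}

```text
t: 15.55
eef_pos: [0.5751, 0.2528, 0.1892]
tool_rot: [-0.0, 0.759, 0.651, -0.001]
contact_force: [-0.2, 0.3, -2.2]
gripper_width: 0.201
```

Run:
```python
from look import *
c,im,hsv=look('w9')
go([.64,.013,.19],81.2)
go([.5245,-.216,.19],115.7)
p=project(c,[np.append(readout.get_obs()['eef_pos'][:2],.16)])[0]
k,s=seg(hsv,'oak',p[::-1],25); print('lid',s)
```

```text
t 15.6 tcp [0.5747 0.2526 0.1884] jv 0.0158 f [ 0.1  0.2 -2.1]
t 15.6 yaw 81.3 shift cm [-22.7   10.08  -0.15] turn 0.1 (alt -179.9 ) q7 1.03
t 15.6 yaw 81.3 shift cm [-47.08   2.12  -0.1 ] turn -34.4 (alt 145.6 ) q7 1.03
lid [ 232  239   43   50 1362]
```

View pics/w9.png

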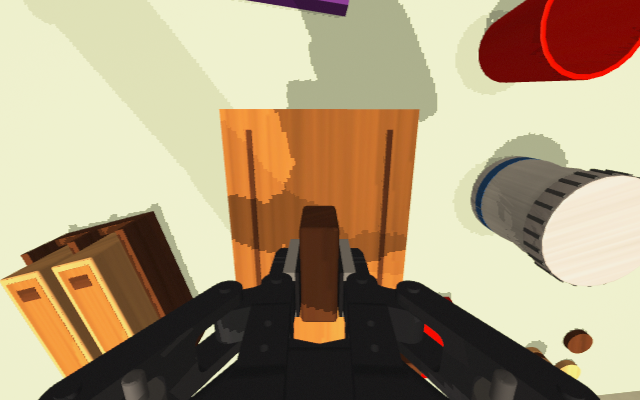

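The lid hangs level from the handle at (260,320). Its lower edge is about 0.135 m up, clear of the rack boxes. I'm carrying it over.

{"op": "carry_out", "data": {
  "deltas": [
    [[-2,0.7,0],0],
    [[-5,1.6,0],0],
    [[-8,2.5,0],0],
    [[-11,3.4,0],0],
    [[-14,4.4,0],0],
    [[-17,5.3,0],0],
    [[-20,6.2,0],0],
    [[-22,6.8,0],0],
    [[-23.2,7.1,0],0],
    [[-23.2,7.1,0],0]
  ]
}}

```text
t: 16.85
eef_pos: [0.6097, 0.0117, 0.1883]
tool_rot: [-0.001, 0.759, 0.651, -0.002]
contact_force: [0.7, 0.5, -2.1]
gripper_width: 0.201
```

Run:
```python
from look import *
go([.5245,-.216,.15],115.7)
o,M=tool(); print(o['eef_pos'],o['contact_force'],o['gripper_width'])
c=get_calibration('wrist')
# lid in hand (camera fixed to tool): corners seen in w9
z=o['eef_pos'][2]-.0243
q=np.c_[toplane(c,[[220,110],[418,110],[236,284],[402,284]],z),[z]*4]; print(np.round((q-o['eef_pos'])@M*1000,1))
```

```text
t 16.85 yaw 81.2 shift cm [-23.8   -4.93   3.88] turn -34.5 (alt 145.5 ) q7 1.44
[0.60968149 0.01171068 0.18832756] [ 0.6554112   0.47135455 -2.05408858] 0.20091905168045218
[[-49.5 -74.2  24.6]
 [ 49.5 -74.3  24.4]
 [-49.8  25.5  24.3]
 [ 49.9  25.4  24.1]]
```

{"op": "carry_out", "data": {
  "deltas": [
    [[-2,-0.4,0],-3],
    [[-5,-1,0],-7],
    [[-8,-1.6,0],-12],
    [[-11,-2.3,0],-16],
    [[-14,-3,0],-20],
    [[-17,-3.6,0],-25],
    [[-20,-4.2,0],-29],
    [[-22,-4.6,0],-33],
    [[-23.8,-5,0],-34.5],
    [[-23.8,-5,0],-34.5]
  ]
}}

```text
t: 18.1
eef_pos: [0.5238, -0.216, 0.1889]
tool_rot: [-0.001, 0.532, 0.846, -0.001]
contact_force: [-1.3, -0.2, -1.6]
gripper_width: 0.204
```

{"op": "carry_out", "data": {
  "deltas": [
    [[0,0,1],0],
    [[0,0,2.5],0],
    [[0,0,4],0],
    [[0,0,4],0],
    [[0,0,4],0],
    [[0,0,4],0]
  ]
}}

```text
t: 18.85
eef_pos: [0.524, -0.2162, 0.1494]
tool_rot: [-0.001, 0.533, 0.846, -0.001]
contact_force: [-1.0, -1.5, -1.4]
gripper_width: 0.199
```

Run:
```python
from look import *
c,im,hsv=look('w10')
go([.5239,-.2163,.0893],115.7)
cv2.imwrite('pics/w10.png',im)
```

```text
t 18.9 tcp [ 0.524  -0.2162  0.1494] jv 0.0015 f [ 0.1 -0.2 -0.8]
t 18.9 yaw 115.6 shift cm [0.   0.   6.01] turn -0.1 (alt 179.9 ) q7 2.41
```

View pics/w10.png

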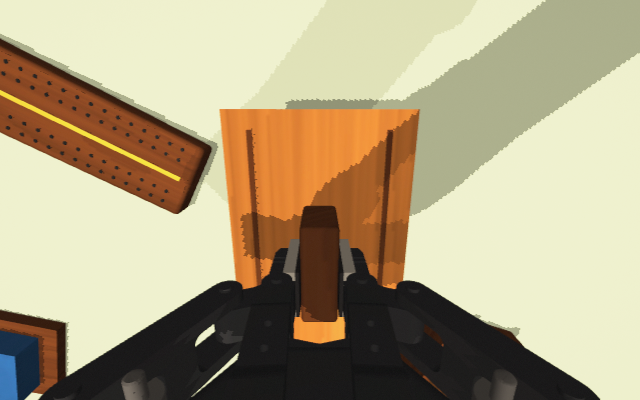

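The lid is unchanged in the grip, with its far edge at row 110 and columns 220–419, squarely hiding the tray. I'm lowering it.

{"op": "carry_out", "data": {
  "deltas": [
    [[0,0,1],0],
    [[0,0,2],0],
    [[0,0,3],0],
    [[0,0,4],0],
    [[0,0,4.6],0],
    [[0,0,5.1],0],
    [[0,0,5.5],0],
    [[0,0,5.8],0],
    [[0,0,6.0],0],
    [[0,0,6.0],0]
  ]
}}

```text
t: 20.15
eef_pos: [0.5239, -0.2163, 0.0894]
tool_rot: [-0.001, 0.533, 0.846, -0.001]
contact_force: [0.1, 1.3, -1.9]
gripper_width: 0.197
```

{"op": "carry_out", "data": {
  "deltas": [
    [[0,0,0],0],
    [[0,0,0],0],
    [[0,0,0],0],
    [[0,0,0],0]
  ]
}}

```text
t: 20.65
eef_pos: [0.5239, -0.2163, 0.0894]
tool_rot: [-0.001, 0.533, 0.846, -0.001]
contact_force: [0.4, 0.6, -2.4]
gripper_width: 0.203
```

Run:
```python
from look import *
c,im,hsv=look('w11')
go([.5239,-.2163,.0893],115.7)
a=cv2.imread('pics/w10.png').astype(int)
print('lid edge row/cols', [ (lambda k,s:s.tolist())(*seg(h,'oak',(170,270),25)) for h in (hsv,cv2.cvtColor(a.astype(np.uint8),cv2.COLOR_BGR2HSV))])
print(tool()[1][:,2].round(4))
# top camera: lid outline over tray, others in place
t=np.ascontiguousarray(read_camera('top')[:,:,::-1]); o=cv2.imread('pics/top1.png'); cv2.imwrite('pics/top2.png',t)
for n,(r,k) in dict(can=(185,160),cup=(235,158),board=(217,456),rack=(175,309)).items():
    w=cv2.matchTemplate(t[r-28:r+28,k-48:k+48],o[r-22:r+22,k-42:k+42],cv2.TM_CCOEFF_NORMED); print(n,w.max().round(2),np.array(np.unravel_index(w.argmax(),w.shape))-6)
```

```text
t 20.7 tcp [ 0.5239 -0.2163  0.0894] jv 0.002 f [ 0.1 -0.8 -2.7]
t 20.7 yaw 115.6 shift cm [0.   0.   0.01] turn -0.1 (alt 179.9 ) q7 2.43
lid edge row/cols [[219, 109, 201, 180, 19929], [219, 109, 200, 180, 19759]]
[-0.0022 -0.0013 -1.    ]
can 1.0 [0 0]
cup 1.0 [0 0]
board 0.93 [0 1]
rack 1.0 [0 0]
```

```bash
python3 -c "
from station import bot
print(bot.hand_in())"
```

```text
the job is handed in; nothing more can be done
None
```

I set the domino box down in the green pocket and let it go. I then carried the oak lid by its handle over the rack and handed in while holding it about 11 mm above the tray rim, at about 21 s of the 64 s. The hand-in gives no verdict, so everything below is from my own checks.

- **Domino box:** Its measured centre is within about 0.2 mm of the tray centre, and it is square to the tray within about 0.2°. Its apparent size matches the fully seated height. I could not see it again once the lid was over it.
- **Lid:** The arm is still and the tool is level to about 0.003 rad and lined up with the tray. The lid has not moved in the grip. The wrist force of about 2 N down fits the lid's weight, with no sign of touching the tray. I inferred the 11 mm gap from the height at which I gripped the lid, because I could not see the gap itself.
- **Other objects:** Compared with the first top picture, the canister, dice cup and rack boxes show no shift. The cribbage board matched one pixel off (about 3 mm) with a weaker score of 0.93. I took that as the arm's shadow or occlusion, since it is well inside the 2 cm limit.

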